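# Stack spacer, washer and bushing on the stop jig's stud

### The job

On the stop jig, thread the three loose steel parts down over the upright threaded stud, in this order: the spacer tube, the flat washer, then the flanged bushing with its flange down, each fully home and lying flat on the one below. Then press the bushing down with about 12 newtons to bed the stack, and let go. The stud stands anywhere in its slot, so find it by feel, gently: no part may be forced against the stud, the jig or another part with more than 25 newtons, and leave the other things on the bench where they are.

Things in the scene. Friction and masses are not known exactly. Their poses are not given: they have to be found in the camera images.
- jig: stop jig, fixed: hardwood base 150 x 84 x 18 mm with a 130 mm long aluminium T-track (40 mm wide, 6 mm high) along its own x axis. Origin: centre of its underside, on the table top; z up. One upright threaded steel stud, 12 mm in diameter, chamfered 1 mm at the top, stands in the track's slot, clamped: it does not give
- seat (a point): middle of the slot, at the top of the track (24 mm above the jig's origin), where the spacer comes to rest; axes as the jig's, x along the slot. The stud rises 54 mm above this height, on the slot's centre line (y = 0) but anywhere from x = -9 to +9 mm: its place along the slot is not measured
- spacer: plain steel tube standing on end, outer diameter 30 mm, 20 mm high, bore 15 mm right through. Origin: centre of its underside; z up along the bore. About 70 g. Starts on a plywood board whose top is 6 mm above the table
- washer: thick flat steel washer lying flat, outer diameter 44 mm, 8 mm thick, bore 15 mm. Origin: centre of its underside; z up along the bore. About 70 g. Starts on the plywood board
- bushing: steel flanged bushing standing on its flange: flange 38 mm in diameter and 6 mm thick, above it a barrel 26 mm in diameter, 20 mm high in all, bore 15 mm right through. Origin: centre of the flange's underside; z up along the bore. About 80 g. Starts flange down on the plywood board
- arbor_nut: bystander: hexagon nut 26 x 22 x 12 mm on the plywood board among the parts; origin at the centre of its underside. Stays where it is
- offcut_0: bystander: sawn wooden off-cut 42 x 75 x 20 mm on the plywood board; origin at the centre of its underside. Stays where it is
- wax_tin: bystander: round green tin with its lid on, 71 mm in diameter, 36 mm high, on the plywood board's near right corner; origin at the centre of its underside. Stays where it is
Mind the look-alikes: they are no part of the job. There is more than one size of the washer; the one meant has the size given above.

How it is judged (in metres and radians):
On the way, in this order (a step that is already met when the one before it is completed fails the run):
1. the spacer is down on the track round the stud (z of spacer in the frame of seat between -0.002 and 0.0025 m and x of spacer in the frame of seat between -0.0107 and 0.0107 m and y of spacer in the frame of seat between -0.0035 and 0.0035 m and angle between spacer's own z axis and vertical below 0.08 rad), for 0.2 s.
2. the washer is down flat on the spacer (all of step 1 and z of washer in the frame of seat between 0.018 and 0.0225 m and x of washer in the frame of seat between -0.0107 and 0.0107 m and y of washer in the frame of seat between -0.0035 and 0.0035 m and angle between washer's own z axis and vertical below 0.08 rad), for 0.2 s.
3. the bushing is down flat on the washer, flange down, and pressed on it with more than 8 N for 0.2 s (z of washer in the frame of seat between 0.018 and 0.0225 m and x of washer in the frame of seat between -0.0107 and 0.0107 m and y of washer in the frame of seat between -0.0035 and 0.0035 m and angle between each of washer, bushing's own z axis and vertical below 0.08 rad and z of bushing in the frame of seat between 0.026 and 0.0305 m and x of bushing in the frame of seat between -0.0107 and 0.0107 m and y of bushing in the frame of seat between -0.0035 and 0.0035 m and contact force between bushing and washer above 8 N), for 0.2 s.
At the end, for the whole second after the job is handed in: spacer, washer and bushing are stacked on the stud in this order, upright (within 0.08 rad), the underside of each within about 2 mm of its home height above the track (0, 20 and 28 mm) and within 3.5 mm of the slot's centre line and 10.7 mm of its middle; they are let go and at rest (all of step 2 and z of bushing in the frame of seat between 0.026 and 0.0305 m and x of bushing in the frame of seat between -0.0107 and 0.0107 m and y of bushing in the frame of seat between -0.0035 and 0.0035 m and angle between bushing's own z axis and vertical below 0.08 rad and contact force between the arm and spacer below 0.1 N and contact force between the arm and washer below 0.1 N and contact force between the arm and bushing below 0.1 N and linear speed of each of spacer, washer, bushing below 0.02 m/s); the robot touches nothing.
It fails at once if a part is forced against the jig, the stud or the part below with more than 25 N (contact force between any of spacer, washer, bushing and jig above 25 N or contact force between spacer and washer above 25 N or contact force between washer and bushing above 25 N).
It fails at once if a bystander is moved more than 20 mm (distance of any of arbor_nut, offcut_0, wax_tin from where it was at the start of the episode above 0.02 m).
It also fails if it takes over 72 s, if anything falls off the work surface, if the arm or the gripper's body presses on something with over 40 N, if the wrist force passes 120 N, or if a joint passes its speed limit or range.

### The arm

A 6-joint arm with a two-finger parallel gripper is mounted at the origin on a cart in front of the work surface, level with it; the furniture and walls round the work are solid. World frame = base frame: x ahead of the robot, y to its left, z up, the work surface at z = 0. Lengths are in m, angles in degrees, forces in N, time in s.
With the tool pointing down it reaches from about 0.4 to 0.825 m from the base axis. Payload 7 kg.
Tool frame: the origin (TCP) lies midway between the tips of the shut fingers; the grasp point (between the pads) lies 19 mm behind it; z points along the fingers, y is the line along which they close (so a half turn about z gives the same grasp; the last joint's range is limited). The gripper opens to 88 mm and grips with 3 to 60 N. Pads are 19 mm wide; open, the fingers measure 130 mm over their backs; the gripper's body (78 mm by 193 mm) begins 47 mm behind the grasp point.
Start: joints at [79.647, 20.546, 0.682, 0, -70.136, -16.507], TCP at [0.305, 0.602, 0.227] pointing down, gripper open.
Joint ranges: [-176.03, 176.03], [-82.01, 121.73], [-58.28, 71.71], [-173.87, 95.51], [-174.79, -0.11], [-173.66, 173.66]. Speed limits (degrees/s): [136.94, 136.94, 172.46, 180, 180, 180].

### API

Orientations are given as a 3x3 rotation matrix whose columns are the frame's x, y, z axes.
In Python, from rig import robot gives the robot as it stands. Calls block until the motion is done:
- robot.goto(position, orientation): joint-space move of the TCP to a pose.
- robot.servo_line(position, ori=None, speed=0.15): straight line of the TCP; ori=None keeps the orientation; speed is the mean speed in m/s.
- robot.movej(angles): joint-space move.
- robot.move_gripper(opening): opening from 0.0 (shut) to 1.0 (fully open); the grip force is fixed at half the most; returns when the fingers have stopped.
- robot.dwell(seconds).
- robot.ik(position, orientation): joint angles nearest the present ones, or None.
- robot.grab_frame(name): name is "scene" or "top" or "wrist"; returns (picture, depth): 384x512x3 uint8, red, green, blue; 384x512 float32, m along the optical axis (not along the pixel's ray), 0 where there is no reading.
- robot.camera_info(name): a dict with "vfov" (degrees; the focal length in pixels is half the picture's height over the tangent of half this angle, whatever the lens; pixels are square), "cx", "cy" (the principal point, pixels), "view" (4x4, takes a point from world to camera coordinates); the wrist camera has in their place "T_tool_cam" (4x4, takes a point from camera to tool coordinates, whose origin is the TCP and whose axes are the flange's). Camera axes: x right, y down, z forward; pixel columns grow to the right and rows downward; lengths in m; the calibration is good to about 2 mm. A picture is of the moment at which its call begins: read the wrist's pose just before it. camera_info takes no time and is no camera call.
A pose or a line that the arm cannot do raises robot.Unreachable and nothing moves.
- robot.job_done(): hands the job in; it is judged then, once.
Readings, each from a call of its own:
- robot.read_t(): time.
- robot.read_qpos(): joint angles.
- robot.read_qvel(): joint speeds.
- robot.read_effort(): joint torques, N m.
- robot.read_position(): TCP position.
- robot.read_tcp_rot(): TCP orientation.
- robot.read_force(): force on the tool from outside, world axes, zero at the start.
- robot.read_ft_torque(): the same for the moment, N m.
- robot.read_grip_width(): opening from 0.0 (shut) to 1.0 (fully open).
- robot.read_finger_force(): force on a finger pad.
Only numpy, scipy, OpenCV 4.12 (cv2) and the standard library are available. Lean on these libraries where they do the work, as an engineer would, in place of code of your own. Each camera call takes 0.05 s, during which the arm holds its last target. There are 200 camera calls.

## Working session

There is one attempt and no reset: what is moved stays moved. The work goes in short steps, each a Python script; the robot and the scene stay as the last script left them, time stands still between calls to the robot, and variables do not carry over. Pictures are saved under pics/ and viewed, at most 10 in all, crops included, and the job is handed in when it is done.

```bash
ls; mkdir -p pics; python3 - <<'E'
from rig import robot
import cv2,numpy as np
for n in ("top","scene"):
    im,d=robot.grab_frame(n); cv2.imwrite(f"pics/{n}0.png",cv2.resize(im[...,::-1],(800,600),interpolation=cv2.INTER_CUBIC)); np.savez(f"{n}0.npz",im=im,d=d)
    print(n,robot.camera_info(n))
print(robot.camera_info("wrist"),robot.read_t())
E
```

```text
pics
top {'vfov': 43.36335381721371, 'cx': 257.7310096735447, 'cy': 192.6422329229493, 'view': array([[-0.02014695, -0.99946408,  0.02580008, -0.15234131],
       [-0.99588386,  0.0177805 , -0.08887743,  0.50281813],
       [ 0.08837106, -0.0274845 , -0.99570837,  1.11317836],
       [ 0.        ,  0.        ,  0.        ,  1.        ]])}
scene {'vfov': 50.137631183925805, 'cx': 257.13972151369296, 'cy': 194.9898098208038, 'view': array([[ 0.79728991, -0.60343482,  0.01397176, -0.49534898],
       [-0.28985339, -0.40306829, -0.86805585,  0.13085047],
       [ 0.5294467 ,  0.68804241, -0.49626991,  0.80080968],
       [ 0.        ,  0.        ,  0.        ,  1.        ]])}
{'vfov': 58.10160385333337, 'cx': 258.05475176401626, 'cy': 188.68297390948413, 'T_tool_cam': array([[ 5.76110919e-04, -9.51865664e-01, -3.06514968e-01,
         8.41832134e-02],
       [ 9.99999833e-01,  5.58606895e-04,  1.44828491e-04,
        -8.22386153e-04],
       [ 3.33641061e-05, -3.06515000e-01,  9.51865828e-01,
        -1.57536511e-01],
       [ 0.00000000e+00,  0.00000000e+00,  0.00000000e+00,
         1.00000000e+00]])} 0.1
```

View pics/top0.png

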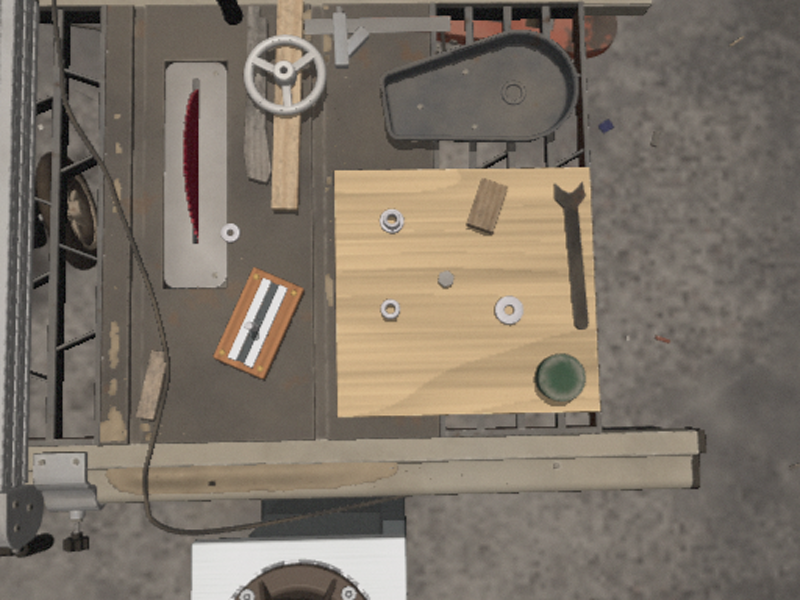

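View pics/scene0.png

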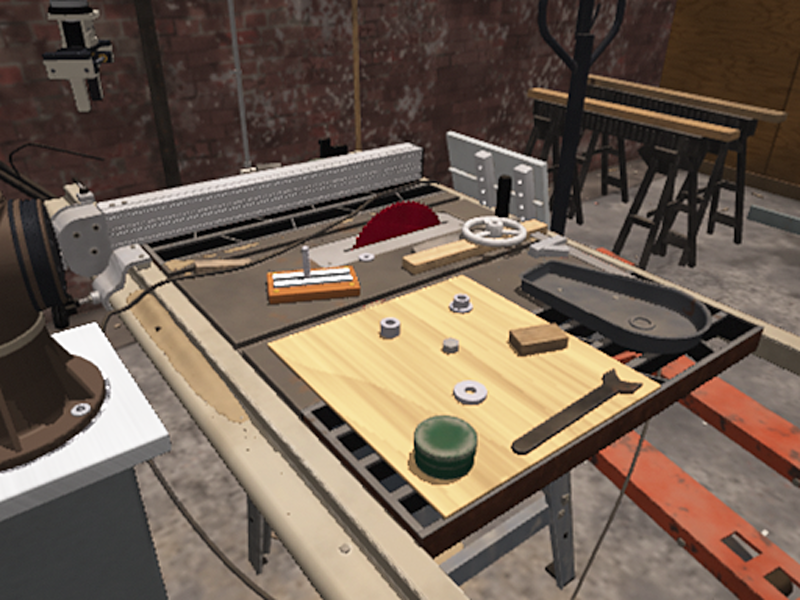

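The top view (800x600) shows the spacer at (390,309), washer at (508,310), flanged bushing at (391,220) and nut at (446,279). The jig is centred near (259,323), with its long axis tilted about 25° from the picture's vertical. The small washer at (230,232) is the decoy. The scene view agrees, with the stud standing near (306,258).

```bash
cat > h.py <<'E'
from rig import robot
import cv2,numpy as np
def K(ci,h=384): return h/2/np.tan(np.radians(ci["vfov"]/2))
def rays(name,uv,z,T=None):
    """pixels -> world points on plane z; T = world-from-camera (wrist)"""
    ci=robot.camera_info(name); f=K(ci)
    if T is None: T=np.linalg.inv(ci["view"])
    uv=np.atleast_2d(uv).astype(float)
    d=np.c_[(uv[:,0]-ci["cx"])/f,(uv[:,1]-ci["cy"])/f,np.ones(len(uv))]@T[:3,:3].T
    return T[:3,3]+d*((z-T[2,3])/d[:,2])[:,None]
def wrist():
    p,R=np.array(robot.read_position()),np.array(robot.read_tcp_rot())
    im,d=robot.grab_frame("wrist"); M=np.eye(4); M[:3,:3]=R; M[:3,3]=p
    return im,d,M@robot.camera_info("wrist")["T_tool_cam"],p,R
def down(yaw):
    "tool z down; tool y (closing) at angle yaw+90 from world x"
    c,s=np.cos(yaw),np.sin(yaw)
    return np.array([[c,s,0],[s,-c,0],[0,0,-1.]])
E
python3 - <<'E'
from h import *
D=np.load("top0.npz"); im,d=D["im"],D["d"]
hsv=cv2.cvtColor(im,cv2.COLOR_RGB2HSV)
g=((hsv[...,1]<45)&(hsv[...,2]>80)).astype(np.uint8)
for n,(u,v),z in (("spacer",(250,198),.026),("washer",(325,198),.014),("bushing",(250,141),.02),("nut",(285,179),.018)):
    r=22; m=np.zeros_like(g); m[v-r:v+r,u-r:u+r]=g[v-r:v+r,u-r:u+r]
    c=max(cv2.findContours(m,0,1)[0],key=cv2.contourArea); (cx,cy),R=cv2.minEnclosingCircle(c)
    w=rays("top",(cx,cy),z)[0]; e=rays("top",[(cx-R,cy),(cx+R,cy)],z); print(n,cx,cy,R,w.round(4),"dia",np.linalg.norm(e[1]-e[0]).round(4),cv2.contourArea(c))
o=((hsv[...,0]<16)&(hsv[...,1]>110)&(hsv[...,2]>90)).astype(np.uint8); m=np.zeros_like(o); m[165:248,130:200]=o[165:248,130:200]
c=max(cv2.findContours(m,0,1)[0],key=cv2.contourArea); r=cv2.minAreaRect(c); b=rays("top",cv2.boxPoints(r),.018)
print("jig",r,b.round(4),b.mean(0).round(4),np.linalg.norm(np.diff(b,axis=0),axis=1))
c=cv2.resize(im[165:250,130:200,::-1],(560,680),interpolation=2)[40:640]; cv2.imwrite("pics/jig.png",c)
b=b[:,:2]; e=max((b[1]-b[0],b[2]-b[1]),key=np.linalg.norm); print("yaw",np.degrees(np.arctan2(e[1],e[0])))
E
```

```text
spacer 249.38235473632812 197.38235473632812 6.197680473327637 [ 0.4889 -0.142   0.026 ] dia 0.0291 103.5
washer 325.5 198.0 9.12424373626709 [ 0.485  -0.3234  0.014 ] dia 0.0437 234.5
bushing 250.3947296142578 141.1842041015625 7.710670471191406 [ 0.6238 -0.147   0.02  ] dia 0.0368 164.0
nut 284.9347839355469 178.0869598388672 5.001278400421143 [ 0.534  -0.2275  0.018 ] dia 0.0238 58.0
jig ((165.04676818847656, 206.39605712890625), (35.51934051513672, 63.971290588378906), 24.227745056152344) [[ 0.4219  0.1249  0.018 ]
 [ 0.5584  0.0635  0.018 ]
 [ 0.5224 -0.0126  0.018 ]
 [ 0.3864  0.0497  0.018 ]] [0.4723 0.0564 0.018 ] [0.1496972  0.08420264 0.14954017]
yaw -24.22921708103083
```

```bash
cat >> h.py <<'E'
YAW=np.radians(-24.2); R0=down(YAW)
JIG=np.array([.4723,.0564])
def look(xy,top,tol=.004,dia=None,name=None):
    "view from 104 mm above the top plane; mask by depth height; returns centre seen on that plane"
    robot.goto([*xy,top+.104],R0); robot.dwell(.3)
    im,d,T,p,R=wrist(); ci=robot.camera_info("wrist"); f=K(ci)
    v,u=np.mgrid[:384,:512]; P=np.stack([(u-ci["cx"])/f*d,(v-ci["cy"])/f*d,d],-1)@T[:3,:3].T+T[:3,3]
    m=((abs(P[...,2]-top)<tol)&(d>0)&(np.hypot(P[...,0]-xy[0],P[...,1]-xy[1])<.04)).astype(np.uint8)
    if name: cv2.imwrite(f"pics/{name}.png",np.hstack([im[...,::-1][60:320,100:412],cv2.merge([m*255]*3)[60:320,100:412]])); np.savez(name,im=im,d=d,P=P)
    c=max(cv2.findContours(m,0,1)[0],key=cv2.contourArea); (cx,cy),r=cv2.minEnclosingCircle(c)
    h=cv2.convexHull(c)[:,0]; el=cv2.fitEllipse(h.astype(np.float32)); hull=rays("wrist",h,top,T)
    w=rays("wrist",[(cx,cy),el[0]],top,T)[:,:2]
    print(name,"pix",round(cx),round(cy),"world",w.round(4).tolist(),"dia",np.ptp(hull@R,axis=0)[:2].round(4),"zmed",np.median(P[...,2][m>0]).round(4),"cmd-err",(p[:2]-xy).round(5),"t",robot.read_t())
    return w[1]
E
python3 - <<'E'
from h import *
print(np.array(robot.read_tcp_rot()).round(2).tolist(),robot.read_force())
for p in ([*JIG,.182],[.485,-.3234,.01],[.6238,-.147,.01],[.4889,-.142,.01]): print(robot.ik(p,R0))
look(JIG,.078,name="stud")
look(np.array([.4889,-.142]),.026,name="spacer")
print(robot.read_qpos())
a=cv2.imread("pics/stud.png");b=cv2.imread("pics/spacer.png");cv2.imwrite("pics/w1.png",np.vstack([a,b]))
E
```

```text
[[0.89, -0.45, -0.0], [-0.45, -0.89, -0.0], [0.0, 0.0, -1.0]] [ 0.17543497 -0.66613665  0.74153856]
[ 30.59020482   3.63258101 -27.42202958   0.         -58.94538941
  35.20979518]
[-14.48591233  24.94988533 -25.25777955   0.         -39.79233512
  80.28591233]
[  4.15396971  29.09702796 -17.43026698   0.         -43.47270506
  61.64603029]
[ 5.93607048e+00  1.96457866e+01 -3.48362033e+01  2.54444375e-14
 -3.55180100e+01  5.98639295e+01]
stud pix 258 194 world [[0.4684, 0.0592], [0.4684, 0.0592]] dia [0.0118 0.0112] zmed 0.077 cmd-err [6.0e-05 3.4e-04] t 2.5083
spacer pix 260 183 world [[0.4934, -0.1434], [0.4934, -0.1434]] dia [0.029  0.0293] zmed 0.0251 cmd-err [0.00035 0.00083] t 3.6917
[ 6.02046504e+00  9.97556029e+00 -2.76378206e+01 -5.94602921e-04
 -5.23489208e+01  5.98570322e+01]
```

View pics/w1.png

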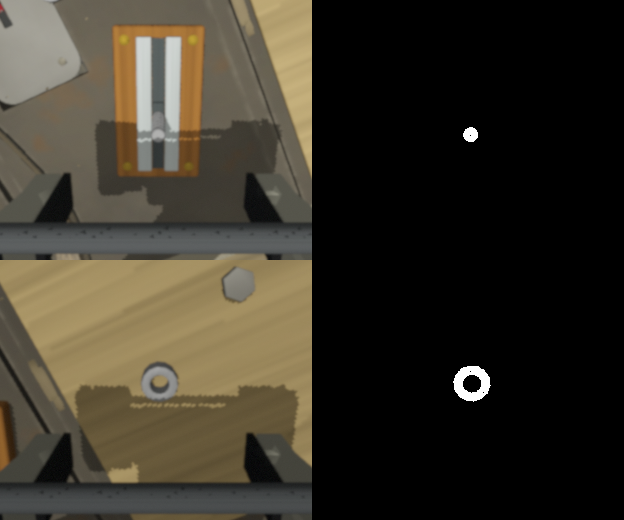

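The wrist view shows the stud top at full-picture pixel (258,194) and the spacer ring at (260,183). Both depth masks are clean and have the right diameters. Next I'll centre the spacer by gripping it, then look again, which gives me the camera offset.

```bash
python3 - <<'E'
from h import *
s=look(np.array([.4934,-.1434]),.026,name="sp2")
robot.move_gripper(.7)
robot.goto([*s,.06],R0); robot.servo_line([*s,.009],speed=.08); robot.dwell(.2)
print("at",robot.read_position(),robot.read_force())
robot.move_gripper(0.0); robot.dwell(.2)
p=np.array(robot.read_position()); print("grip",p,robot.read_grip_width(),robot.read_finger_force())
robot.move_gripper(.7); robot.servo_line([*s,.06],speed=.1)
a=look(s,.026,name="sp3")
print("e tool xy mm",(R0[:2,:2].T@(a-p[:2]))*1e3)
E
```

```text
sp2 pix 259 188 world [[0.4936, -0.1435], [0.4934, -0.1434]] dia [0.0292 0.0287] zmed 0.0251 cmd-err [-8.e-05 -5.e-05] t 4.2917
at [ 0.49373812 -0.14337436  0.00951604] [ 0.7190959   0.13904155 -0.97876139]
grip [ 0.49336959 -0.14340684  0.00900006] 0.33558456653587976 30.000080354511738
sp3 pix 258 188 world [[0.4936, -0.1431], [0.4935, -0.143]] dia [0.0291 0.0286] zmed 0.025 cmd-err [-6.7e-04 -2.0e-05] t 9.325
e tool xy mm [-0.03599177 -0.47462865]
```

```bash
cat >> h.py <<'E'
STUD=np.array([.4682,.0588])
def force(n=4):
    F=[]
    for _ in range(n): F.append(robot.read_force()); robot.dwell(.01)
    return np.mean(F,0)
def pick(xy,z,opening=.7):
    robot.move_gripper(opening)
    robot.goto([*xy,z+.04],R0); robot.servo_line([*xy,z],speed=.08); robot.dwell(.2)
    robot.move_gripper(0.0); robot.dwell(.1)
    p=np.array(robot.read_position()); robot.servo_line([*p[:2],.125],speed=.15)
    print("picked",p,"width",robot.read_grip_width(),"t",robot.read_t())
    return p[2]
def lower(xy,z0,zhome,step=.002,speed=.03,fmax=4.):
    """lower held part; stud top is met near z0. compliant sideways. Returns (home?, xy, z)"""
    robot.goto([*xy,.125],R0); robot.dwell(.3); B=force(8)
    robot.servo_line([*xy,z0+.003],speed=.08); robot.dwell(.1)
    z=z0+.003; xy=np.array(xy,float)
    while z>zhome-.004:
        st=step if z>zhome+.004 else .0005
        z-=st; robot.servo_line([*xy,z],speed=speed); F=force(3)-B
        lat=F[:2]; 
        if np.hypot(*lat)>1.5: xy=xy+lat/np.hypot(*lat)*.0003
        if abs(F[2])>fmax or np.hypot(*lat)>6:
            print("contact",z,np.array(robot.read_position()).round(5),F.round(2),"t",robot.read_t()); break
    print("end xy",xy,"z",z,"home",zhome,"F",F.round(2),"t",robot.read_t())
    return abs(z-zhome)<.0025,xy,z,B
E
python3 - <<'E'
from h import *
z=pick(np.array([.4934,-.1434]),.009)
off=z-.006
print(lower(STUD,.078+off,.024+off))
print(robot.read_position(),robot.read_grip_width())
E
```

```text
picked [ 0.49341115 -0.14342154  0.00900862] width 0.33710974372839975 t 12.4667
contact 0.02650862256581063 [0.46824 0.05879 0.02693] [-2.54  0.4   6.77] t 23.775
end xy [0.46790356 0.0588461 ] z 0.02650862256581063 home 0.027008622565810672 F [-2.54  0.4   6.77] t 23.775
(np.True_, array([0.46790356, 0.0588461 ]), np.float64(0.02650862256581063), array([ 0.30905445, -0.41245444, -0.70380293]))
[0.46824438 0.05879109 0.02692845] 0.335379280487638
```

```bash
python3 - <<'E'
from h import *
p=robot.read_position(); robot.move_gripper(.7)
robot.servo_line([p[0],p[1],.125],speed=.15)
w=look(np.array([.489,-.325]),.014,name="wa")
e=R0[:2,:2]@np.array([0,-.47e-3]); w=w-e; print("washer",w)
z=pick(w,.0085,opening=.75)
off=z-.006
im,d,T,pp,R=wrist(); cv2.imwrite("pics/held.png",im[...,::-1])
print(lower(STUD,.078+off,.044+off,step=.003,speed=.05))
print(robot.read_position(),robot.read_grip_width())
E
```

```text
wa pix 260 188 world [[0.4896, -0.3252], [0.4896, -0.3251]] dia [0.0426 0.0416] zmed 0.0132 cmd-err [0.00045 0.00071] t 27.1167
washer [ 0.48936448 -0.32552791]
picked [ 0.48938845 -0.32553021  0.00856731] width 0.4799821127655954 t 30.2583
contact 0.04606731172633785 [0.46825 0.05878 0.04647] [-1.46 -0.    6.11] t 38.375
end xy [0.4682 0.0588] z 0.04606731172633785 home 0.04656731172633788 F [-1.46 -0.    6.11] t 38.375
(np.True_, array([0.4682, 0.0588]), np.float64(0.04606731172633785), array([-1.04149666e-01, -2.67926684e-04, -7.87884594e-01]))
[0.46825064 0.05878409 0.04647256] 0.4836472204194692
```

```bash
python3 - <<'E'
from h import *
p=robot.read_position(); robot.move_gripper(.75)
robot.servo_line([p[0],p[1],.125],speed=.15)
look(STUD,.052,name="stack")
D=np.load("stack.npz"); P=D["P"]; r=np.hypot(P[...,0]-STUD[0],P[...,1]-STUD[1]); q=P[(r>.010)&(r<.020)&(P[...,2]>.04)&(P[...,2]<.06)]
A=np.c_[q[:,:2]-STUD,np.ones(len(q))]; print("plane",np.linalg.lstsq(A,q[:,2],rcond=None)[0],len(q))
b=look(np.array([.629,-.149]),.026,name="bu")
b=b-R0[:2,:2]@np.array([0,-.47e-3]); print("bushing",b)
z=pick(b,.0145,opening=.6)
off=z-.006
print(lower(STUD,.078+off,.052+off,step=.003,speed=.05))
print(robot.read_position(),robot.read_grip_width())
a=cv2.imread("pics/stack.png");c=cv2.imread("pics/bu.png");cv2.imwrite("pics/w2.png",np.vstack([a,c]))
E
```

```text
stack pix 258 188 world [[0.4684, 0.0593], [0.4683, 0.0592]] dia [0.0425 0.0422] zmed 0.0512 cmd-err [-0.00048 -0.00025] t 40.3
plane [-0.00717335  0.00565156  0.05127535] 1329
bu pix 259 187 world [[0.6301, -0.1483], [0.6302, -0.1483]] dia [0.025  0.0247] zmed 0.025 cmd-err [8.00e-05 1.03e-03] t 41.6833
bushing [ 0.63005383 -0.14874251]
picked [ 0.63006811 -0.14875355  0.01455248] width 0.2810543472867396 t 45.0083
contact 0.06005248279178933 [0.46835 0.05875 0.06042] [-1.16 -0.31  5.86] t 50.9417
end xy [0.4682 0.0588] z 0.06005248279178933 home 0.06055248279178936 F [-1.16 -0.31  5.86] t 50.9417
(np.True_, array([0.4682, 0.0588]), np.float64(0.06005248279178933), array([-0.09528364, -0.21076456, -0.77825067]))
[0.46835045 0.05875207 0.06041994] 0.28671869042034087
```

View pics/w2.png

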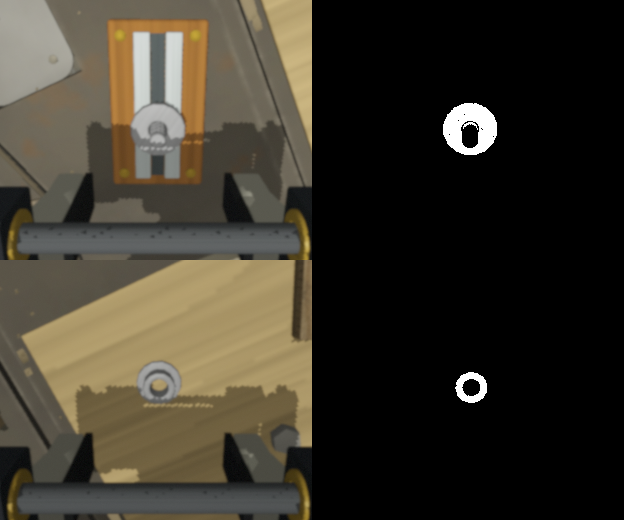

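The washer lies flat on the stack, centred at (258,188), and the bushing has come down on it. Now I'll press it to about 12 N.

```bash
python3 - <<'E'
from h import *
B=-.78; z=.06005; x,y=.4682,.0588
for _ in range(14):
    F=force(3); f=F[2]-B
    if f>11.5: break
    z-=.0002; robot.servo_line([x,y,z],speed=.02); robot.dwell(.05)
print("press",f,F.round(2),z); 
robot.dwell(.6); print(force(3),robot.read_position(),robot.read_t())
robot.move_gripper(.6); robot.dwell(.1)
p=robot.read_position(); robot.servo_line([p[0],p[1],.125],speed=.12)
robot.dwell(.2)
look(STUD,.072,name="fin"); print(robot.read_force())
E
```

```text
press 12.412135678397465 [-3.23 -0.74 11.63] 0.05945
[-3.14334921 -0.91978324 11.64820354] [0.46857969 0.05876237 0.06035131] 52.5667
fin pix 258 188 world [[0.4687, 0.059], [0.4685, 0.0591]] dia [0.025  0.0246] zmed 0.0711 cmd-err [-0.00049 -0.00026] t 54.9333
[-0.35574774  0.52548005  0.54981705]
```

The bushing top reads 71 mm, which matches the 72 mm home height after the usual −1 mm depth bias. It is centred on the stud and released.

```bash
python3 -c "
from rig import robot
print(robot.job_done())"
```

```text
the job is handed in; nothing more can be done
None
```

The spacer, washer and bushing are stacked on the stud, bedded with about 12 N and released; the job was handed in at about 55 s, and no pass/fail verdict came back.

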